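# Put the lidded spice tins back in their tray

### The arm

A 6-joint arm with a two-finger parallel gripper is mounted at the origin on the work surface. World frame = base frame: x ahead of the robot, y to its left, z up, the work surface at z = 0. Lengths are in m, angles in rad, forces in N, time in s.
With the tool pointing down it reaches from about 0.35 to 0.85 m from the base axis. Payload 8.1 kg.
Tool frame: the origin (TCP) lies between the finger pads; the fingertips stand 25 mm ahead of it and the grasp point (between the pads) lies 6 mm ahead of it; x points along the fingers, y is the direction in which the jaws open and shut, and the axes are right-handed (so a half turn about x gives the same grasp; the last joint's range is limited). The gripper opens to 93 mm and grips with 3 to 60 N. Pads are 15 mm wide; open, the fingers measure 128 mm over their backs; the gripper's body (75 mm by 188 mm) begins 65 mm behind the grasp point.
Start: joints at [1.249, 0.13, 1.488, -0, 1.523, -0.085], TCP at [0.141, 0.583, 0.212] pointing down, gripper open.
Joint ranges: [-2.96, 2.96], [-0.89, 2.26], [0.02, 2.5], [-1.34, 4.48], [0, 2.73], [-2.66, 2.66]. Speed limits (rad/s): [2.39, 2.39, 2.79, 3.14, 3.14, 3.14].

### API

Orientations are given as a unit quaternion [w, x, y, z].
In Python, from workcell import status, vision, job gives the robot as it stands.
- The arm moves only by the shell command python3 -m handwheel 'ROWS' [FORCE]. ROWS is JSON, a list that holds one entry, the list of rows, each a list of 7 numbers: the turn, a rotation vector about the tool's x, y, z in rad, then the shift along the tool's x, y, z in m, then the gripper's target within -1 to 1 (shut at 1, half-way at 0, fully open at -1). In form: [[[wx, wy, wz, x, y, z, fingers], ...]]. A call has 1 to 20 rows; each row is the pose to reach, as a shift and turn from the pose commanded when the call began, along the tool's axes at that moment; what a row does not reach only later rows make up. A row lasts 1/8 s, in which the tool goes at most 62.5 mm and 10.7 degrees, less where a joint would pass 70% of its speed; a pose out of reach is approached as far as the arm can. A call with a gripper value outside its range is refused whole. The fingers move at their own pace and stop on an object; FORCE is the grip in N (left out, the last holds). Time passes only in rows, so rows that repeat a pose let the fingers close. It gives the time, the measured TCP pose, the force and the opening at its end, in the units of the state.
- status.observe(): the state, without advancing time (a new reading comes with each control period).
- vision.grab_frame(name): name is "scene" or "top" or "wrist"; returns the picture (480x640x3 uint8, red, green, blue); there is no depth.
- vision.get_calibration(name): a dict with "fx", "fy", "cx", "cy" (pixels), "dist" ([k1, k2, p1, p2, k3] as OpenCV has them; the pictures are not rectified), "R" (3x3) and "t" (3): a world point X has camera coordinates R X + t; the wrist camera has in their place "T_tool_cam" (4x4, takes a point from camera to tool coordinates, whose origin is the TCP and whose axes are the tool frame's). Camera axes: x right, y down, z forward; pixel columns grow to the right and rows downward; lengths in m; the calibration is good to about 2 mm. A picture is of the moment at which its call begins: read the wrist's pose just before it. get_calibration takes no time and is no camera call.
- job.sign_off(): hands the job in, once; it reports no verdict.
Trained networks look in the newest picture that a camera, given by its name, has taken for a name from the list of things; names that differ only in an ending like _2 or _b are one class to them, and where a whole thing is asked for, a point or a joint stands for the part that bears it (a point fixed in the world has none). Each returns a list of dicts, best first, with "confidence" (0 to 1); they miss things now and then, are a little off and sometimes report something else, mostly with a low value. They report only what shows in the picture. A call takes as long as a camera call. They do not tell look-alikes from the thing itself.
- vision.boxes_of(query, camera): "point" ([column, row] in pixels, amid what is visible of it).
The state is a dict: "clock": time; "qpos": joint angles; "qd": joint speeds; "joint_efforts": joint torques, N m; "ee_pos": TCP position; "tcp_rot": TCP orientation; "force": force on the tool from outside, world axes, zero at the start; "torque": the same for the moment, N m; "gripper_width": finger opening in m.
Only numpy, scipy, OpenCV 4.12 (cv2) and the standard library are available. Lean on these libraries where they do the work, as an engineer would, in place of code of your own. Each camera call takes 0.05 s, during which the arm holds its last target. There are 200 camera calls.

### The job

Stand the three lidded steel tins in the rings of the wooden tray, each upright on the tray's floor in the ring that suits its width: the widest tin in the widest ring, the middle one in the middle-sized ring, the narrowest in the narrowest. Leave the two open steel tumblers where they stand, and let no tin or tumbler fall over.

Things in the scene. Friction and masses are not known exactly. Their poses are not given: they have to be found in the camera images.
- tin_wide: the widest of three round steel tins with a flat closed lid and a small black knob: diameter 64 mm, 95 mm high to the lid's flat top, the knob (14 mm across) 8 mm more, about 250 g. Stands upright on the step. Origin: centre of the underside; z up along its axis.
- tin_middle: the middle-sized one of three round steel tins with a flat closed lid and a small black knob: diameter 48 mm, 83 mm high to the lid's flat top, the knob (14 mm across) 8 mm more, about 180 g. Stands upright on the step. Origin: centre of the underside; z up along its axis.
- tin_narrow: the narrowest of three round steel tins with a flat closed lid and a small black knob: diameter 34 mm, 71 mm high to the lid's flat top, the knob (14 mm across) 8 mm more, about 100 g. Stands upright on the step. Origin: centre of the underside; z up along its axis.
- tumbler_wide: open steel drinking tumbler without lid, about as big as the wide tin: 64 mm across the rim, slightly narrower at the foot, 92 mm high. It does not belong in the tray. Origin: centre of the underside; z up.
- tumbler_middle: open steel drinking tumbler without lid, about as big as the middle tin: 48 mm across the rim, slightly narrower at the foot, 80 mm high. It does not belong in the tray. Origin: centre of the underside; z up.
- ring_wide: the widest of three low metal rings fixed on the tray's floor: inside diameter 84 mm, wall 3 mm, 15 mm high; belongs to the wide tin. Origin: ring centre at the level of the tray's floor (8 mm above the step), which is what a tin inside it stands on.
- ring_middle: the middle-sized one of three low metal rings fixed on the tray's floor: inside diameter 66 mm, wall 3 mm, 15 mm high; belongs to the middle tin. Origin: ring centre at the level of the tray's floor (8 mm above the step), which is what a tin inside it stands on.
- ring_narrow: the narrowest of three low metal rings fixed on the tray's floor: inside diameter 52 mm, wall 3 mm, 15 mm high; belongs to the narrow tin. Origin: ring centre at the level of the tray's floor (8 mm above the step), which is what a tin inside it stands on.
- tray: low wooden tray, 124 mm (its x) by 324 mm (its y), fixed to the step; floor 8 mm thick, rims 20 mm high on the long sides and 26 mm at the ends, above the step. The three rings stand in a row along its y axis, 100 mm apart, the middle place at the tray's centre, in an order that changes. Origin: centre of the underside.
Mind the look-alikes: they are no part of the job. Leave any green or orange look-alike of the tin_narrow alone.

How it is judged:
At the end, for the whole second after the job is handed in: Each lidded tin stands in its own ring: within 13 mm of the ring's centre, its underside less than 5 mm above the tray's floor, upright within 0.08 rad and at rest. Both tumblers stand upright (within 0.1 rad), at rest and within 25 mm of where they were (horizontal distance between tin_wide and ring_wide below 0.013 m and z of tin_wide in the frame of ring_wide below 0.005 m and angle between each of tin_wide, tin_middle, tin_narrow's own z axis and vertical below 0.08 rad and linear speed of each of tin_wide, tin_middle, tin_narrow, tumbler_wide, tumbler_middle below 0.02 m/s and horizontal distance between tin_middle and ring_middle below 0.013 m and z of tin_middle in the frame of ring_middle below 0.005 m and horizontal distance between tin_narrow and ring_narrow below 0.013 m and z of tin_narrow in the frame of ring_narrow below 0.005 m and distance of each of tumbler_wide, tumbler_middle from where it was at the start of the episode below 0.025 m and angle between each of tumbler_wide, tumbler_middle's own z axis and vertical below 0.1 rad); the robot touches nothing.
It fails at once if a tin or tumbler falls over (tilts more than 1 rad) (angle between any of tin_wide, tin_middle, tin_narrow, tumbler_wide, tumbler_middle's own z axis and vertical above 1 rad).
It also fails if it takes over 106 s, if anything falls off the work surface, if the arm or the gripper's body presses on something with over 40 N, if the wrist force passes 120 N, or if a joint passes its speed limit or range.

## Working session

There is one attempt and no reset: what is moved stays moved. The work goes in short steps, Python scripts to look and compute and a shell command to move; the robot and the scene stay as the last step left them, time stands still between calls to the robot, and variables do not carry over. Pictures are saved under pics/ and viewed, about 12 in all and at most 16, crops included, and the job is handed in when it is done.

```bash
mkdir -p pics; python3 - <<'E'
from workcell import status, vision
import cv2,numpy as np
s=status.observe();print({k:np.round(v,3).tolist() for k,v in s.items()})
for n in("top","scene"):
    f=vision.grab_frame(n);cv2.imwrite(f"pics/{n}0.png",f[:,:,::-1])
    c=vision.get_calibration(n);print(n,c)
    for q in("tin_wide","tin_middle","tin_narrow","tumbler_wide","tumbler_middle","ring_wide","ring_middle","ring_narrow","tray"):
        print(q,[(np.round(d["point"]).tolist(),round(d["confidence"],2)) for d in vision.boxes_of(q,n)])
E
```

```text
{'clock': 0.0, 'qpos': [1.249, 0.131, 1.489, -0.0, 1.523, -0.085], 'qd': [-0.001, 0.001, -0.0, 0.002, -0.001, 0.0], 'joint_efforts': [0.001, -55.987, -49.175, 0.077, 0.036, -0.0], 'ee_pos': [0.141, 0.583, 0.211], 'tcp_rot': [0.702, 0.083, 0.702, -0.084], 'force': [0.796, 0.06, 0.042], 'torque': [-0.045, -0.035, -0.024], 'gripper_width': 0.093}
top {'fx': 605.6686205166624, 'fy': 605.6686205166624, 'cx': 327.3144957436067, 'cy': 240.07634195037636, 'dist': array([-0.17902536,  0.        ,  0.        ,  0.        ,  0.        ]), 'R': array([[-0.01906709, -0.9996918 ,  0.01589827],
       [-0.99235506,  0.01698312, -0.12224162],
       [ 0.12193394, -0.01810752, -0.99237303]]), 't': array([-0.00523536,  0.52734523,  0.93446094])}
tin_wide [([495.0, 318.0], 0.69)]
tin_middle [([223.0, 295.0], 0.59)]
tin_narrow [([358.0, 274.0], 0.96), ([346.0, 328.0], 0.91), ([310.0, 284.0], 0.63)]
tumbler_wide [([154.0, 341.0], 0.87)]
tumbler_middle [([408.0, 299.0], 0.86)]
ring_wide [([400.0, 161.0], 0.7), ([155.0, 344.0], 0.58)]
ring_middle [([264.0, 164.0], 0.97)]
ring_narrow [([325.0, 167.0], 0.7)]
tray [([324.0, 179.0], 0.74)]
scene {'fx': 441.5188566138185, 'fy': 441.5188566138185, 'cx': 315.9276690382708, 'cy': 241.39408435024177, 'dist': array([0.02222753, 0.        , 0.        , 0.        , 0.        ]), 'R': array([[-0.73094725,  0.68237848, -0.00870256],
       [ 0.46600664,  0.48977767, -0.73685524],
       [-0.49855184, -0.54265776, -0.67599454]]), 't': array([ 0.35383241, -0.18940805,  0.99341844])}
tin_wide [([256.0, 156.0], 0.67)]
tin_middle []
tin_narrow [([340.0, 208.0], 0.85), ([337.0, 242.0], 0.84), ([299.0, 224.0], 0.61)]
tumbler_wide [([492.0, 290.0], 0.56)]
tumbler_middle [([284.0, 189.0], 0.94), ([492.0, 289.0], 0.53), ([235.0, 286.0], 0.17)]
ring_wide [([203.0, 246.0], 0.64)]
ring_middle [([270.0, 323.0], 0.71)]
ring_narrow [([240.0, 304.0], 0.84), ([260.0, 155.0], 0.55)]
tray [([254.0, 309.0], 0.83)]
```

View pics/top0.png

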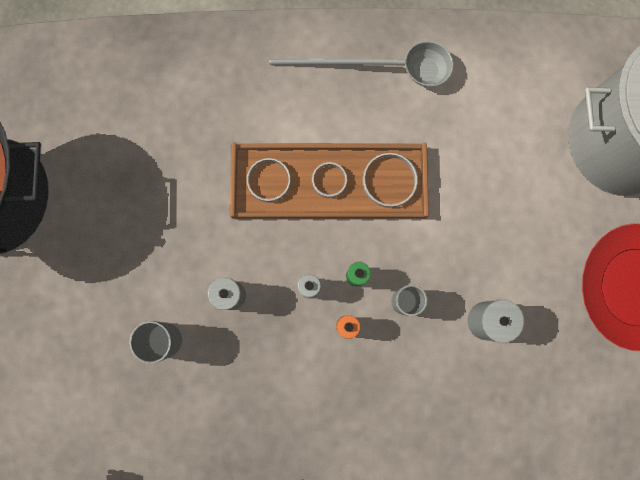

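View pics/scene0.png

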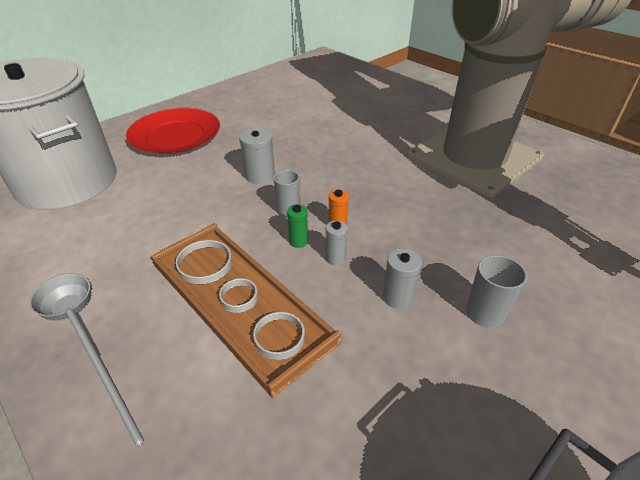

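Top picture: the steel knobs are wide (504,321), middle (223,293) and narrow (309,286). The rings are middle (269,180), narrow (330,180) and wide (391,180).

Possible mix-ups: for tin_narrow, the green tin (358,273) and the orange tin (348,327); for tin_wide, the open tumbler (153,342); for tin_middle, the open tumbler (410,301). I choose the bare steel, lidded ones.

```bash
cat > h.py <<'E'
import cv2,numpy as np
from workcell import status,vision
def cal(n):
    c=vision.get_calibration(n);K=np.array([[c["fx"],0,c["cx"]],[0,c["fy"],c["cy"]],[0,0,1]]);return K,c
def ray(n,p):
    K,c=cal(n);u=cv2.undistortPoints(np.array([[p]],float),K,c["dist"])[0,0]
    if n=="wrist":
        from scipy.spatial.transform import Rotation as Ro
        s=status.observe();T=np.eye(4);T[:3,:3]=Ro.from_quat(np.roll(s["tcp_rot"],-1)).as_matrix();T[:3,3]=s["ee_pos"]
        W=T@c["T_tool_cam"];return W[:3,3],W[:3,:3]@[u[0],u[1],1]
    R,t=c["R"],c["t"];return -R.T@t,R.T@np.array([u[0],u[1],1])
def tri(ps):
    A=[];b=[]
    for n,p in ps.items():
        o,d=ray(n,p);d=d/np.linalg.norm(d);P=np.eye(3)-np.outer(d,d);A.append(P);b.append(P@o)
    A=np.vstack(A);b=np.hstack(b);x=np.linalg.lstsq(A,b,rcond=None)[0];return x,np.linalg.norm(A@x-b)
def at(n,p,z):
    o,d=ray(n,p);return o+d*(z-o[2])/d[2]
def knob(f,p,r=9,thr=75):
    x,y=p;w=f[y-r:y+r+1,x-r:x+r+1].max(2);m=(w<thr).astype(np.uint8)
    k,l,st,ce=cv2.connectedComponentsWithStats(m)
    i=min(range(1,k),key=lambda j:np.hypot(*(ce[j]-r))-0.02*st[j,4]);return (ce[i]+[x-r,y-r]),st[i,4]
E
python3 - <<'E'
from h import *
T=cv2.imread("pics/top0.png");S=cv2.imread("pics/scene0.png")
for n,a,b,h in(("wide",(504,321),(255,133),.099),("mid",(223,293),(404,257),.087),("narrow",(309,286),(336,226),.075),("green",(358,273),(297,209),.075),("orange",(348,327),(338,193),.075)):
    p,ka=knob(T,a);q,kb=knob(S,b);x,e=tri({"top":p,"scene":q});print(n,p.round(1),ka,q.round(1),kb,x.round(4),"err",round(e,4),"base z",round(x[2]-h,4))
# rims of tumblers, ring centres (rough)
for n,a,b in(("ringW",(391,180),(204,262)),("ringN",(330,180),(238.5,296)),("ringM",(269,180),(278.5,335)),("tumW",(151,342),(500,272)),("tumM",(410,301),(287,179))):
    print(n,*tri({"top":a,"scene":b}))
hsv=cv2.cvtColor(T,cv2.COLOR_BGR2HSV);g=T.astype(int);m=((g.max(2)-g.min(2)<25)&(g.max(2)>110)).astype(np.uint8)
m[:150]=0;m[212:]=0;m[:,:242]=0;m[:,422:]=0
c,_=cv2.findContours(m,cv2.RETR_EXTERNAL,cv2.CHAIN_APPROX_NONE)
for k in c:
    if len(k)>40: print(cv2.fitEllipse(k))
a=cv2.resize(T[255:345,190:540],None,fx=2.2,fy=2.2,interpolation=cv2.INTER_CUBIC)
b=cv2.resize(S[110:350,140:460],None,fx=1.6,fy=1.6)
o=np.zeros((a.shape[0]+b.shape[0],800,3),np.uint8);o[:a.shape[0],:a.shape[1]]=a;o[a.shape[0]:,:b.shape[1]]=b;cv2.imwrite("pics/crop.png",o)
E
```

```text
wide [504.  320.7] 63 [254.9 133.1] 31 [ 0.3926 -0.275   0.1005] err 0.0006 base z 0.0015
mid [223.4 293.3] 57 [404. 257.] 77 [0.4429 0.1429 0.0875] err 0.0002 base z 0.0005
narrow [309.  285.4] 55 [336.  224.8] 55 [0.4532 0.015  0.0756] err 0.0001 base z 0.0006
green [359.2 272.8] 62 [296.3 208.1] 55 [ 0.471  -0.0614  0.0758] err 0.0001 base z 0.0008
orange [348.5 326.8] 52 [338.  192.8] 40 [ 0.3899 -0.0433  0.0759] err 0.0 base z 0.0009
ringW [ 0.62737505 -0.12207426  0.01199702] 0.0015752811097267017
ringN [ 0.62899778 -0.02102022  0.0123436 ] 0.0010472500651362087
ringM [0.63068103 0.07928519 0.01458903] 0.00024434734045667876
tumW [0.37126469 0.25278965 0.08847886] 0.0004129580907286442
tumM [ 0.42664703 -0.13768699  0.0754436 ] 5.8675682278956636e-05
((329.2734069824219, 179.40869140625), (33.338722229003906, 33.91004943847656), 57.31755447387695)
((268.17144775390625, 179.37501525878906), (41.59419631958008, 42.42007064819336), 58.124176025390625)
((389.86627197265625, 179.60169982910156), (52.331382751464844, 53.87132263183594), 89.71062469482422)
```

View pics/crop.png

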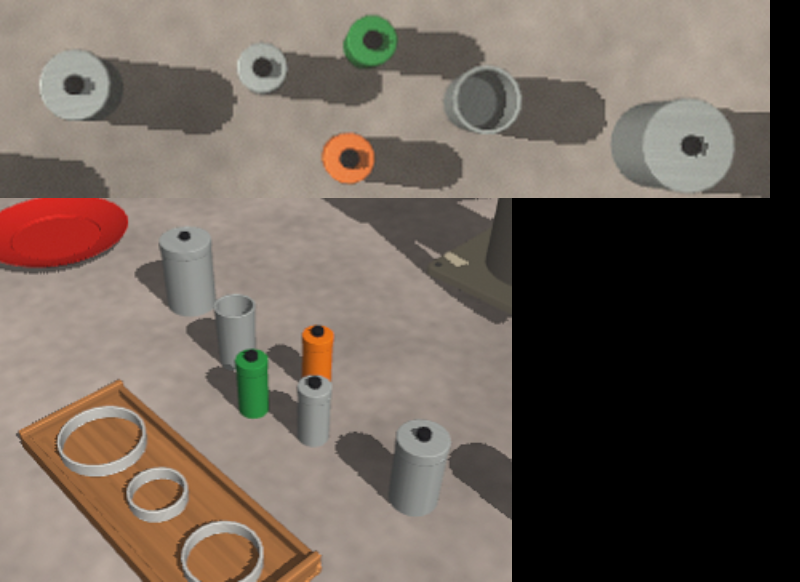

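The crop confirms the choice: the bare steel lidded tins are as picked, both tumblers are open, and the green and orange tins are distinct. Triangulated bases come out at z≈0–1.5 mm, which fits. I'll turn the jaws along world x and move above the narrow tin.

```bash
python3 -m handwheel '[[[0.16,0,0,0,-0.03,0.03,-1],[0.34,0,0,0,-0.08,0.08,-1],[0.52,0,0,0,-0.13,0.12,-1],[0.70,0,0,0,-0.175,0.16,-1],[0.88,0,0,0,-0.22,0.2,-1],[1.06,0,0,0,-0.265,0.24,-1],[1.24,0,0,0,-0.31,0.28,-1],[1.333,0,0,0,-0.35,0.32,-1],[1.333,0,0,0,-0.395,0.36,-1],[1.333,0,0,0,-0.44,0.4,-1],[1.333,0,0,0,-0.479,0.437,-1],[1.333,0,0,0,-0.479,0.437,-1],[1.333,0,0,0,-0.479,0.437,-1],[1.333,0,0,0,-0.479,0.437,-1]]]' 20
python3 - <<'E'
from h import *
s=status.observe();print(s["clock"],s["ee_pos"],s["tcp_rot"],s["qpos"])
for n,p in(("W",(389.87,179.6)),("N",(329.27,179.41)),("M",(268.17,179.38))):print(n,at("top",p,.0225).round(4))
f=vision.grab_frame("wrist");cv2.imwrite("pics/w1.png",f[:,:,::-1])
print([(d["point"],d["confidence"]) for d in vision.boxes_of("tin_narrow","wrist")])
E
```

```text
clock: 2.75
ee_pos: [0.4528, 0.0162, 0.2117]
tcp_rot: [0.501, 0.499, 0.501, -0.499]
force: [-0.2, -0.0, 0.4]
gripper_width: 0.0927
2.75 [0.45281354 0.01615417 0.21167656] [ 0.50057957  0.49943589  0.50068645 -0.49929647] [-7.77926998e-02 -2.78017190e-01  1.87649534e+00  2.48197612e-04
  1.54310152e+00 -8.03332465e-02]
W [ 0.6266 -0.1196  0.0225]
N [ 0.6283 -0.0201  0.0225]
M [0.6301 0.0799 0.0225]
[([256.5, 273.1], 0.84), ([337.6, 293.1], 0.66), ([531.4, 147.4], 0.46)]
```

View pics/w1.png

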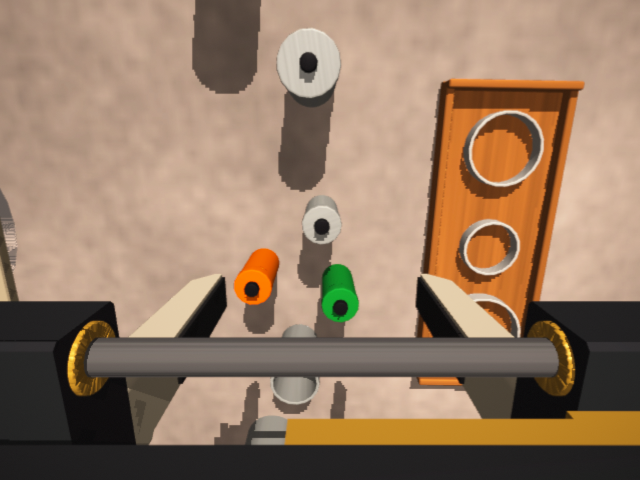

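Wrist picture: narrow knob (321,227), middle knob (309,63), green (340,308), orange (251,289), middle ring (506,148), narrow ring (491,248). I'll cross-check these positions.

```bash
python3 - <<'E'
from h import *
f=cv2.imread("pics/w1.png")
for n,p,z in(("N",(321,227),.075),("M",(309,63),.087)):
    q,a=knob(f,p,12);print(n,q,a,at("wrist",q,z).round(4))
for n,p in(("rN",(491,248)),("rM",(506,148))):print(n,at("wrist",p,.0225).round(4))
E
```

```text
N [321.3        226.51052632] 190 [0.4525 0.0147 0.075 ]
M [307.97894737  62.57192982] 285 [0.4418 0.1435 0.087 ]
rN [ 0.6284 -0.0193  0.0225]
rM [0.6303 0.0812 0.0225]
```

```bash
python3 -m handwheel '[[[0,0,0,0.03,0,0.0014,-1],[0,0,0,0.07,0,0.0014,-1],[0,0,0,0.11,0,0.0014,-1],[0,0,0,0.14,0,0.0014,-1],[0,0,0,0.156,0,0.0014,-1],[0,0,0,0.156,0,0.0014,-1],[0,0,0,0.156,0,0.0014,-1],[0,0,0,0.156,0,0.0014,1],[0,0,0,0.156,0,0.0014,1],[0,0,0,0.156,0,0.0014,1],[0,0,0,0.156,0,0.0014,1],[0,0,0,0.156,0,0.0014,1],[0,0,0,0.156,0,0.0014,1],[0,0,0,0.156,0,0.0014,1],[0,0,0,0.156,0,0.0014,1]]]' 20
```

```text
clock: 4.72
ee_pos: [0.4531, 0.0137, 0.0556]
tcp_rot: [0.5, 0.5, 0.5, -0.5]
force: [0.4, 0.1, -0.4]
gripper_width: 0.0332
```

```bash
python3 -m handwheel '[[[0,0,0,-0.01,0,0,1],[0,0,0,-0.04,0,0,1],[0,0,0,-0.08,0,0,1],[0,0,0,-0.1,0.01,0.002,1],[0,0,0,-0.1,0.04,0.008,1],[0,0,0,-0.1,0.075,0.015,1],[0,0,0,-0.1,0.11,0.022,1],[0,0,0,-0.1,0.145,0.028,1],[0,0,0,-0.09,0.165,0.032,1],[0,0,0,-0.07,0.1754,0.034,1],[0,0,0,-0.05,0.1754,0.034,1],[0,0,0,-0.05,0.1754,0.034,1],[0,0,0,-0.05,0.1754,0.034,1],[0,0,0,-0.05,0.1754,0.034,1]]]' 20
python3 - <<'E'
from h import *
for n in("scene","wrist"):
    f=vision.grab_frame(n);cv2.imwrite(f"pics/{n}2.png",f[:,:,::-1])
E
```

```text
clock: 6.48
ee_pos: [0.6291, -0.0201, 0.1071]
tcp_rot: [0.501, 0.5, 0.5, -0.499]
force: [-0.7, 0.1, -0.7]
gripper_width: 0.0335
```

View pics/scene2.png

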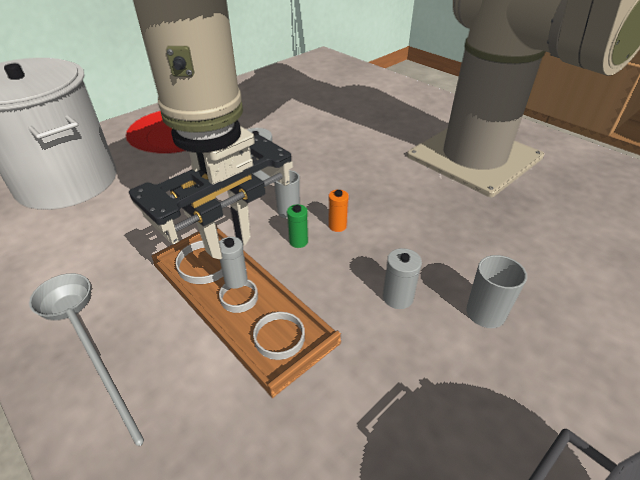

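Scene picture: the narrow tin hangs between the fingers at (233,262), just above its ring at (238,296), and everything else is undisturbed. I'll lower it, release and rise.

```bash
python3 -m handwheel '[[[0,0,0,0.01,0,0,1],[0,0,0,0.02,0,0,1],[0,0,0,0.03,0,0,1],[0,0,0,0.037,0,0,1],[0,0,0,0.042,0,0,1],[0,0,0,0.043,0,0,1],[0,0,0,0.043,0,0,1],[0,0,0,0.043,0,0,1]]]' 20
python3 -m handwheel '[[[0,0,0,0,0,0,0.1],[0,0,0,0,0,0,0.1],[0,0,0,0,0,0,0.1],[0,0,0,0,0,0,0.1],[0,0,0,-0.02,0,0,0.1],[0,0,0,-0.06,0,0,0.1],[0,0,0,-0.1,0,0,0.1],[0,0,0,-0.14,0,0,-1],[0,0,0,-0.14,0,0,-1],[0,0,0,-0.14,0,0,-1]]]' 20
python3 - <<'E'
from h import *
s=status.observe();print(s["ee_pos"])
for n in("scene","wrist"):
    f=vision.grab_frame(n);cv2.imwrite(f"pics/{n}3.png",f[:,:,::-1])
    print([(d["point"],d["confidence"]) for d in vision.boxes_of("tin_narrow",n)])
E
```

```text
clock: 7.58
ee_pos: [0.6289, -0.0201, 0.0632]
tcp_rot: [0.5, 0.5, 0.5, -0.5]
force: [-2.0, 0.3, 6.7]
gripper_width: 0.0337
clock: 8.82
ee_pos: [0.6287, -0.0201, 0.2033]
tcp_rot: [0.501, 0.5, 0.5, -0.5]
force: [-0.5, -0.6, -0.3]
gripper_width: 0.067
[ 0.62869198 -0.02012005  0.20334798]
[([339.3, 211.7], 0.75), ([296.6, 225.6], 0.73), ([241.2, 281.2], 0.62)]
[([68.4, 240.5], 0.89), ([155.7, 260.6], 0.74), ([317.7, 222.5], 0.65)]
```

View pics/wrist3.png

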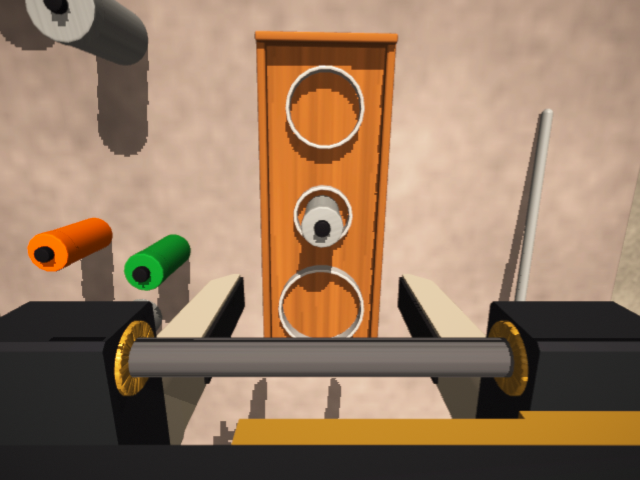

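The narrow tin stands in its ring (knob at (322,229), 6.7 N touch on landing). Next, the middle tin.

```bash
python3 - <<'E'
from h import *
f=cv2.imread("pics/wrist3.png")
q,a=knob(f,(322,229),12);print(q,a,at("wrist",q,.083).round(4))
for n,p in(("rN",(323,216)),("rM",(325,107))):print(n,at("wrist",p,.0225).round(4))
E
python3 -m handwheel '[[[0,0,0,0,-0.02,-0.018,-1],[0,0,0,0,-0.05,-0.044,-1],[0,0,0,0,-0.085,-0.075,-1],[0,0,0,0,-0.12,-0.105,-1],[0,0,0,0,-0.15,-0.131,-1],[0,0,0,0,-0.175,-0.153,-1],[0,0,0,0,-0.1865,-0.1633,-1],[0,0,0,0.03,-0.1865,-0.1633,-1],[0,0,0,0.07,-0.1865,-0.1633,-1],[0,0,0,0.11,-0.1865,-0.1633,-1],[0,0,0,0.137,-0.1865,-0.1633,-1],[0,0,0,0.137,-0.1865,-0.1633,-1],[0,0,0,0.137,-0.1865,-0.1633,-1],[0,0,0,0.137,-0.1865,-0.1633,1],[0,0,0,0.137,-0.1865,-0.1633,1],[0,0,0,0.137,-0.1865,-0.1633,1],[0,0,0,0.137,-0.1865,-0.1633,1],[0,0,0,0.137,-0.1865,-0.1633,1],[0,0,0,0.137,-0.1865,-0.1633,1]]]' 25
```

```text
[321.75115207 228.52534562] 217 [ 0.6273 -0.0188  0.083 ]
rN [ 0.6285 -0.0205  0.0225]
rM [0.6298 0.0806 0.0225]
clock: 11.4
ee_pos: [0.4421, 0.143, 0.0657]
tcp_rot: [0.5, 0.5, 0.5, -0.5]
force: [0.6, -0.0, 0.6]
gripper_width: 0.0474
```

```bash
python3 -m handwheel '[[[0,0,0,-0.01,0,0,1],[0,0,0,-0.04,0,0,1],[0,0,0,-0.08,0,0,1],[0,0,0,-0.1,0.01,0.003,1],[0,0,0,-0.1,0.04,0.013,1],[0,0,0,-0.1,0.075,0.025,1],[0,0,0,-0.1,0.11,0.037,1],[0,0,0,-0.1,0.145,0.049,1],[0,0,0,-0.09,0.172,0.058,1],[0,0,0,-0.07,0.1879,0.0627,1],[0,0,0,-0.05,0.1879,0.0627,1],[0,0,0,-0.05,0.1879,0.0627,1],[0,0,0,-0.05,0.1879,0.0627,1],[0,0,0,-0.05,0.1879,0.0627,1]]]' 25
```

```text
clock: 13.15
ee_pos: [0.6303, 0.0808, 0.1171]
tcp_rot: [0.501, 0.5, 0.5, -0.499]
force: [0.3, 0.6, -3.0]
gripper_width: 0.0472
```

```bash
python3 -m handwheel '[[[0,0,0,0.01,0,0,1],[0,0,0,0.02,0,0,1],[0,0,0,0.03,0,0,1],[0,0,0,0.037,0,0,1],[0,0,0,0.0415,0,0,1],[0,0,0,0.043,0,0,1],[0,0,0,0.043,0,0,1],[0,0,0,0.043,0,0,1]]]' 25
python3 -m handwheel '[[[0,0,0,0,0,0,-0.4],[0,0,0,0,0,0,-0.4],[0,0,0,0,0,0,-0.4],[0,0,0,0,0,0,-0.4],[0,0,0,-0.02,0,0,-0.4],[0,0,0,-0.06,0,0,-0.4],[0,0,0,-0.1,0,0,-0.4],[0,0,0,-0.13,0,0,-1],[0,0,0,-0.13,0,0,-1],[0,0,0,-0.13,0,0,-1]]]' 25
python3 - <<'E'
from h import *
f=vision.grab_frame("wrist");cv2.imwrite("pics/wrist4.png",f[:,:,::-1])
E
```

```text
clock: 14.15
ee_pos: [0.6302, 0.0805, 0.0735]
tcp_rot: [0.5, 0.5, 0.5, -0.5]
force: [-3.5, 0.3, 6.1]
gripper_width: 0.0473
clock: 15.4
ee_pos: [0.6297, 0.0805, 0.2025]
tcp_rot: [0.5, 0.5, 0.5, -0.5]
force: [-0.3, 0.1, -1.0]
gripper_width: 0.0905
```

View pics/wrist4.png

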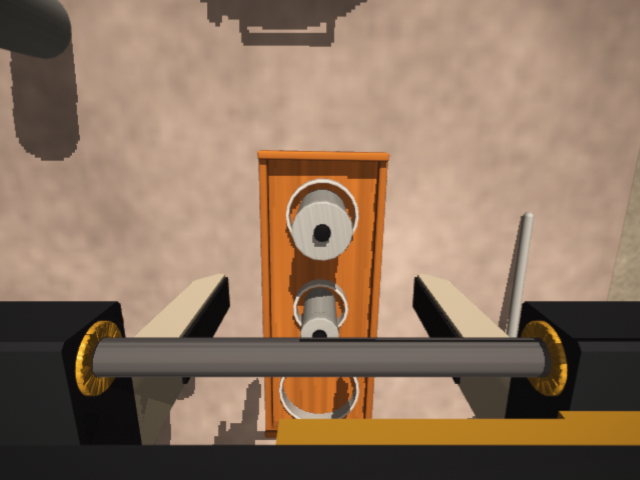

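The middle tin is upright inside its ring (knob (322,233)) and the narrow tin is undisturbed. Now above the wide tin.

```bash
python3 -m handwheel '[[[0,0,0,0,-0.015,0.022,-1],[0,0,0,0,-0.04,0.06,-1],[0,0,0,0,-0.065,0.097,-1],[0,0,0,0,-0.09,0.135,-1],[0,0,0,0,-0.115,0.172,-1],[0,0,0,0,-0.14,0.21,-1],[0,0,0,0,-0.165,0.247,-1],[0,0,0,0,-0.19,0.285,-1],[0,0,0,0,-0.215,0.322,-1],[0,0,0,0,-0.23,0.345,-1],[0,0,0,0,-0.2371,0.3555,-1],[0,0,0,0,-0.2371,0.3555,-1],[0,0,0,0,-0.2371,0.3555,-1],[0,0,0,0,-0.2371,0.3555,-1]]]' 30
python3 - <<'E'
from h import *
f=vision.grab_frame("wrist");cv2.imwrite("pics/wrist5.png",f[:,:,::-1])
q,a=knob(f[:,:,::-1],(321,235),16);print(q,a,at("wrist",q,.099).round(4))
E
```

```text
clock: 17.2
ee_pos: [0.3937, -0.2744, 0.2025]
tcp_rot: [0.501, 0.499, 0.501, -0.499]
force: [-0.5, -0.3, -0.1]
gripper_width: 0.0928
[318.8495935  236.55691057] 246 [ 0.3912 -0.2765  0.099 ]
```

View pics/wrist5.png

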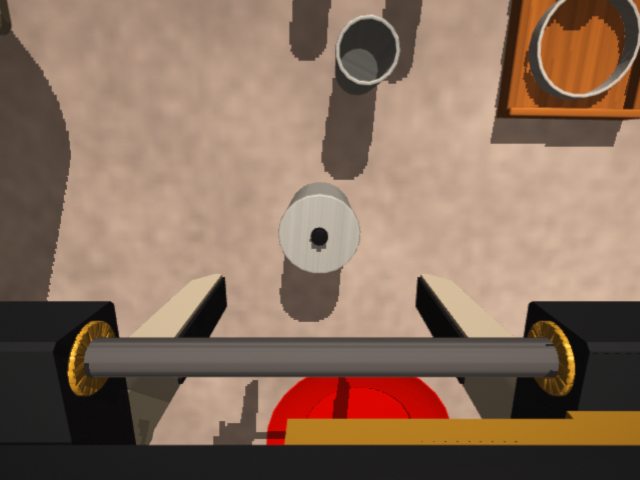

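The wide tin's knob is at (319,237), which agrees with the other estimate to about 2 mm. I'll descend and grip.

```bash
python3 -m handwheel '[[[0,0,0,0.02,-0.0015,0.001,-1],[0,0,0,0.05,-0.0015,0.001,-1],[0,0,0,0.085,-0.0015,0.001,-1],[0,0,0,0.11,-0.0015,0.001,-1],[0,0,0,0.1245,-0.0015,0.001,-1],[0,0,0,0.1245,-0.0015,0.001,-1],[0,0,0,0.1245,-0.0015,0.001,-1],[0,0,0,0.1245,-0.0015,0.001,1],[0,0,0,0.1245,-0.0015,0.001,1],[0,0,0,0.1245,-0.0015,0.001,1],[0,0,0,0.1245,-0.0015,0.001,1],[0,0,0,0.1245,-0.0015,0.001,1],[0,0,0,0.1245,-0.0015,0.001,1]]]' 30
```

```text
clock: 18.88
ee_pos: [0.3919, -0.2764, 0.0784]
tcp_rot: [0.5, 0.5, 0.5, -0.5]
force: [1.1, 0.8, 2.7]
gripper_width: 0.0632
```

```bash
python3 -m handwheel '[[[0,0,0,-0.01,0,0,1],[0,0,0,-0.04,0,0,1],[0,0,0,-0.08,0,0,1],[0,0,0,-0.11,0.01,-0.007,1],[0,0,0,-0.11,0.035,-0.023,1],[0,0,0,-0.11,0.065,-0.043,1],[0,0,0,-0.11,0.095,-0.063,1],[0,0,0,-0.11,0.125,-0.083,1],[0,0,0,-0.11,0.155,-0.103,1],[0,0,0,-0.11,0.185,-0.123,1],[0,0,0,-0.09,0.215,-0.143,1],[0,0,0,-0.07,0.2347,-0.156,1],[0,0,0,-0.05,0.2347,-0.156,1],[0,0,0,-0.05,0.2347,-0.156,1],[0,0,0,-0.05,0.2347,-0.156,1],[0,0,0,-0.05,0.2347,-0.156,1]]]' 30
```

```text
clock: 20.88
ee_pos: [0.6266, -0.1208, 0.1297]
tcp_rot: [0.501, 0.5, 0.499, -0.5]
force: [0.2, -0.3, -3.1]
gripper_width: 0.0631
```

```bash
python3 -m handwheel '[[[0,0,0,0.01,0,0,1],[0,0,0,0.02,0,0,1],[0,0,0,0.03,0,0,1],[0,0,0,0.037,0,0,1],[0,0,0,0.0415,0,0,1],[0,0,0,0.043,0,0,1],[0,0,0,0.043,0,0,1],[0,0,0,0.043,0,0,1]]]' 30
python3 -m handwheel '[[[0,0,0,0,0,0,-0.9],[0,0,0,0,0,0,-0.9],[0,0,0,0,0,0,-0.9],[0,0,0,0,0,0,-0.9],[0,0,0,-0.02,0,0,-0.9],[0,0,0,-0.05,0,0,-0.9],[0,0,0,-0.09,0,0,-0.9],[0,0,0,-0.13,0,0,-1],[0,0,0,-0.13,-0.03,0.05,-1],[0,0,0,-0.13,-0.07,0.1,-1],[0,0,0,-0.13,-0.11,0.15,-1],[0,0,0,-0.13,-0.15,0.2,-1],[0,0,0,-0.13,-0.17,0.23,-1],[0,0,0,-0.13,-0.17,0.23,-1],[0,0,0,-0.13,-0.17,0.23,-1]]]' 30
python3 - <<'E'
from h import *
for n in("top","scene"):
    f=vision.grab_frame(n);cv2.imwrite(f"pics/{n}6.png",f[:,:,::-1])
E
```

```text
clock: 21.88
ee_pos: [0.6265, -0.12, 0.0862]
tcp_rot: [0.5, 0.5, 0.5, -0.5]
force: [-4.0, 1.7, 5.6]
gripper_width: 0.0629
clock: 23.75
ee_pos: [0.4569, -0.3501, 0.2163]
tcp_rot: [0.501, 0.5, 0.5, -0.5]
force: [0.2, 0.1, -0.2]
gripper_width: 0.093
```

View pics/top6.png

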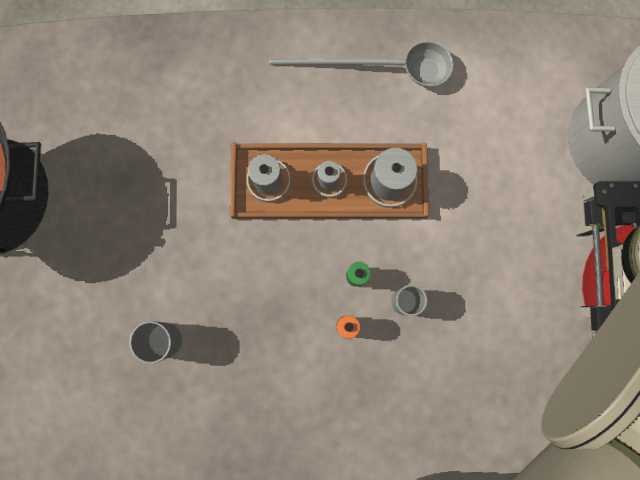

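View pics/scene6.png

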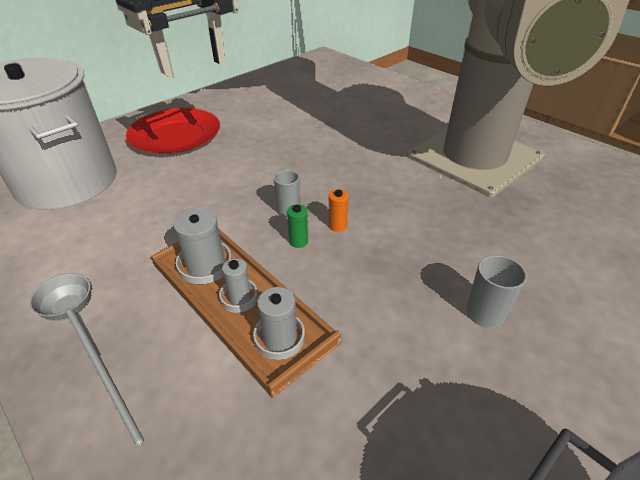

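Both pictures show all three tins upright in their rings: knobs in the top picture at wide (397,168), middle (265,169), narrow (329,170). The tumblers are at their old pixels, (153,342) and (410,301). I'll check the numbers, then hand in.

```bash
python3 - <<'E'
from h import *
from workcell import job
T=cv2.imread("pics/top6.png");S=cv2.imread("pics/scene6.png");ok=True
for n,a,b,h,r in(("wide",(397,168),(195,219),.099,(.6266,-.1198)),("mid",(265,169),(276,299),.087,(.630,.0803)),("narrow",(329,170),(235,264),.075,(.6284,-.020))):
    p,_=knob(T,a,8);q,_=knob(S,b,8);x,e=tri({"top":p,"scene":q});d=np.hypot(*(x[:2]-r));z=x[2]-h-.008
    print(n,x.round(4),"err",round(e,4),"off",round(d,4),"above floor",round(z,4));ok&=d<.007 and abs(z)<.005
d=np.abs(cv2.imread("pics/top0.png").astype(int)-T).max(2)
print("tumbler change px",(d[315:370,125:180]>40).sum(),(d[283:320,392:430]>40).sum())
if ok: print(job.sign_off())
E
```

```text
wide [ 0.6264 -0.1191  0.1074] err 0.0004 off 0.0007 above floor 0.0004
mid [0.6307 0.0809 0.0959] err 0.0001 off 0.0009 above floor 0.0009
narrow [ 0.6284 -0.0184  0.0839] err 0.0003 off 0.0016 above floor 0.0009
tumbler change px 0 0
the job is handed in; nothing more can be done
None
```

All three lidded tins stand upright in their matching rings, and the job was handed in at about 24 s of robot time. I moved the narrow tin first, then the middle one, then the wide one.

In the last check, from the top and scene cameras, the tins were 0.7 mm (wide), 0.9 mm (middle) and 1.6 mm (narrow) from their ring centres. Their undersides came out at most 1 mm above the tray floor. Upright was judged by eye from those pictures.

The pixels around both tumblers were unchanged from the start in the top picture. The green and orange look-alikes still stand where they were, and the gripper is clear of everything. No check failed or disagreed by more than about 2 mm.

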